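# Read the pre-charge of an expansion vessel

### The job

Check the air charge of the flat round expansion vessel lying on the bench: unscrew the winged cap in the middle of its top (anticlockwise) and swing it right aside on its link, then take the digital pressure gauge out of its pocket in the holder and set its chuck down over the air valve, straight in line with the valve, pressing gently but enough to push the valve's spring pin well in. Keep the gauge there, straight and steady, for a few seconds to take the reading, and finish while still holding it on the valve: do not put it down or let it go. Leave the other things on the bench and in the holder where they are.

Things in the scene. Friction and masses are not known exactly. Their poses are not given: they have to be found in the camera images.
- vessel: Flat round grey steel expansion vessel, 320 mm across, 86 mm high, fixed on the bench. Origin: centre of its underside; z up, x towards the cap's post. Its top is flat for 210 mm. In the middle stands a round steel neck, 38 mm outside, 32 mm inside, rim 104 mm above the bench: the well of the air valve, closed by the cap. A pipe stub sticks out of its edge on the -x side.
- valve_top (a point): The air valve: an upright brass stem 8 mm thick in the middle of the well, hidden until the cap is swung aside. This point: centre of the stem's top face, 99 mm above the bench, 5 mm below the well's rim, 13 mm above its floor; z up along the valve. A spring pin 4.4 mm thick stands 3 mm proud of it.
- valve_pin (a joint): How far the valve's spring pin is pushed in: 0 = out (3 mm proud), 0.003 = flush with the stem. It starts to move at 2.2 N and takes 7.3 N when flush; beyond that the chuck sits hard on the stem.
- cap (a joint): Turn of the cap in rad: about 0 = screwed home, grows anticlockwise seen from above, stop at 2.4. The cap rises 3 mm per rad. Its skirt is clear of the neck from 1.2 on (give it a little more); before that it cannot be swung aside. Turns stiffly (0.06 N m) and stays where it is left.
- cap_wing (a point): Centre of the cap's wing, the bar to turn it by: 36 mm long (this point's x), 11 wide (y), 18 high (z), black plastic; 130 mm above the bench at turn 0, and x then points at the post. Moves with the cap, a black disc 46 mm across under it. Nothing near stands higher than the wing's underside. Until the cap is swung it is right over the valve.
- cap_arm (a joint): Swing in rad of the flat link that carries the cap round its upright post: 0 = cap over the well, grows clockwise seen from above, stop at 2.0. The wing's heading goes round with it unless the cap also turns in the link. The well is fully open from 1.2 on. Needs about 1.2 N at the cap and stays where it is left.
- cap_post (a point): Top of the 8 mm steel post that the cap's link swings about, 42 mm from the valve's axis, 122 mm above the bench; z up.
- holder: Grey plastic holder fixed on the bench: two pockets, 45 mm either side of its origin along its y, each 32 x 40 mm (x, y) inside, open on top, rim at 60 mm, floor at 5 mm. The gauge stands in one, the torch in the other; which is which varies. Origin: centre of its underside; z up.
- gauge: Digital pressure gauge, upright in its pocket, 133 mm tall, 160 g. Origin: centre of the chuck's mouth, its lowest point; z to its top. Black body 24 mm thick (x), 32 wide (y), z = 45 to 133 mm, display on -x: grip its y sides at about z = 105 mm. Below, a neck 15 to 20 mm thick and a brass bell chuck 22 mm outside; inside it narrows from 17 mm to 10 mm at a flat seat 9 mm deep.
- gauge_seat (a point): The flat seat inside the gauge's chuck, 9 mm above the mouth, on the gauge's axis: it is what pushes the pin. With the pin pushed flush it lies on point valve_top.
- torch: Round aluminium pocket torch, 23 to 29 mm thick, 115 mm tall, in the holder's other pocket. Leave it there. Origin: centre of its underside.
- tape: Roll of white thread tape, 54 mm across, 13 mm high, lying on the vessel's top, about 90 mm from its middle. Leave it. Origin: centre of its underside.
- ball_valve: Brass and steel ball valve with a flat lever, 100 mm long, 48 mm high, lying beside the holder. Leave it. Origin: under its middle.
- elbow: Copper pipe elbow, 28 mm thick, legs of 40 mm, lying beside the holder. Leave it. Origin: under its corner.
- paste_tin: Tin of jointing paste, 72 mm across, 75 mm high, at the back of the bench. Leave it. Origin: centre of its underside.
- wrench: Steel wrench 200 mm long lying at the back of the bench. Leave it.
Mind the look-alikes: they are no part of the job. What is shaped like the holder but purple is not meant.

How it is judged (in metres and radians):
On the way, in this order (a step that is already met when the one before it is completed fails the run):
1. the cap is unscrewed until its skirt clears the neck, before it is swung (value of joint cap above 1.1 rad and value of joint cap_arm below 0.15 rad), for 0.1 s.
2. the cap is unscrewed and swung right aside, so that the well is fully open (value of joint cap_arm above 1.2 rad), for 0.2 s.
3. the gauge is lifted out of the holder in the fingers (height (world z) of gauge above 0.062 m and contact force between the fingers and gauge above 1 N), for 0.2 s.
4. the gauge is held on the valve for 2 s: pin at least 1.5 mm in, straight within 6 degrees, push under 20 N (value of joint valve_pin above 0.0015 m and distance between gauge_seat and valve_top below 0.004 m and angle between the z axis of gauge and the z axis of valve_top, either way round below 0.105 rad and contact force between gauge and vessel below 20 N and contact force between the fingers and gauge above 1 N), for 2 s.
At the end, for the whole second after the job is handed in: The fingers hold the gauge on the valve: pin at least 1.5 mm in, seat within 4 mm of the stem top, gauge upright and in line with the valve within 6 degrees, push 2 to 20 N, at rest, clear of the holder; cap still swung aside by at least 1.2 rad (all of step 4 and angle between gauge's own z axis and vertical below 0.105 rad and contact force between gauge and vessel above 2 N and contact force between gauge and holder below 0.1 N and linear speed of gauge below 0.02 m/s and value of joint cap_arm above 1.2 rad); the arm keeps its last pose, push and grip.
It fails at once if the gauge is rammed on the vessel with more than 35 N (contact force between gauge and vessel above 35 N).
It fails at once if another thing on the bench, on the vessel or in the holder is shifted by more than 40 mm (distance of any of torch, tape, ball_valve, elbow, paste_tin, wrench from where it was at the start of the episode above 0.04 m).
It also fails if it takes over 61 s, if anything falls off the work surface, if the arm or the gripper's body presses on something with over 40 N, if the wrist force passes 120 N, or if a joint passes its speed limit or range.

### The arm

A 6-joint arm with a two-finger parallel gripper is mounted at the origin on the work surface. World frame = base frame: x ahead of the robot, y to its left, z up, the work surface at z = 0. Lengths are in m, angles in degrees, forces in N, time in s.
With the tool pointing down it reaches from about 0.325 to 0.775 m from the base axis. Payload 9.3 kg.
Tool frame: the origin (TCP) lies at the very end of the fingers, on their centre line; the grasp point (between the pads) lies 19 mm behind it; z points along the fingers, y is the direction in which the jaws open and shut (so a half turn about z gives the same grasp; the last joint's range is limited). The gripper opens to 85 mm and grips with 20 to 120 N. Pads are 22 mm wide; open, the fingers measure 114 mm over their backs; the gripper's body (76 mm by 85 mm) begins 54 mm behind the grasp point. The pads swing forward as they close: fully open they stand 13 mm farther back than shut.
Start: joints at [-78.014, 14.817, 1.232, 76.415, 0, 81.257], TCP at [0.195, -0.514, 0.231] pointing down, gripper open.
Joint ranges: [-174.27, 174.27], [-52.1, 104.24], [-59.71, 78.15], [-110.17, 111.67], [-87.03, 83.33], [-180, 180]. Speed limits (degrees/s): [127.2, 127.2, 159.86, 180, 180, 180].

### API

Orientations are given as [roll, pitch, yaw] about the fixed x, y, z axes, in that order (R = Rz(yaw) Ry(pitch) Rx(roll)).
In Python, from workcell import arm gives the robot as it stands. The module is installed in compiled form; this text tells all that it offers.
- The arm moves only by the tool drive_tool, never from a script. Its argument "plan" is a list of rows, each a list of 5 numbers: the shift along the tool's x, y, z in mm, then the turn about the tool's z in rad, then the finger opening in mm, from 0 to 85.4. In form: [[tx, ty, tz, spin, gripper], ...]. A call has 1 to 12 rows; each row is the pose to reach, as a shift and turn from the pose measured when the call began, along the tool's axes at that moment; what a row does not reach only later rows make up. A row lasts 1/8 s, in which the tool goes at most 62.5 mm and 10.7 degrees, less where a joint would pass 70% of its speed; a pose out of reach is approached as far as the arm can. A call with a gripper value outside its range is refused whole. The fingers move at their own pace and stop on an object; "newtons" is the grip in N (left out, the last holds). Time passes only in rows, so rows that repeat a pose let the fingers close. It gives the time, the measured TCP pose, the force and the opening at its end, in the units of the state.
- arm.observe(): the state, without advancing time (a new reading comes with each control period).
- arm.grab_frame(name): name is "side" or "top" or "wrist"; returns a dict with "img" (384x512x3 uint8, blue, green, red), "fx", "fy", "cx", "cy" (pixels), "k1" (the pictures are not rectified: a ray, as slopes to the right and down, at radius r is drawn at 1 + k1 r^2 times it, then the intrinsics apply), "origin" and "orientation" of the camera in the world. Camera axes: x right, y down, z forward; pixel columns grow to the right and rows downward; lengths in m; the calibration is good to about 2 mm. A picture is of the moment at which its call begins. There is no depth.
- arm.close_job(): hands the job in, once; it reports no verdict.
The state is a dict: "t": time; "qpos": joint angles; "joint_vel": joint speeds; "effort": joint torques, N m; "ee_pos": TCP position; "ee_rot": TCP orientation; "ft_force": force on the tool from outside, world axes, zero at the start; "torque": the same for the moment, N m; "gripper_width": finger opening in m.
Only numpy, scipy, OpenCV 4.12 (cv2) and the standard library are available. Lean on these libraries where they do the work, as an engineer would, in place of code of your own. Each camera call takes 0.05 s, during which the arm holds its last target. There are 200 camera calls.

## Working session

There is one attempt and no reset: what is moved stays moved. The work goes in short steps, Python scripts to look and compute and a tool call to move; the robot and the scene stay as the last step left them, time stands still between calls to the robot, and variables do not carry over. Pictures are saved under pics/ and viewed, about 8 in all and at most 12, crops included, and the job is handed in when it is done.

Besides the shell and the picture viewer there is one more tool, called after "Request:" by a JSON object that holds its "fn" and its "kwargs". drive_tool: Moves the arm, as the interface text tells. Its arguments: {"type":"object","properties":{"plan":{"type":"array","items":{"type":"array","items":{"type":"number"}}},"newtons":{"type":"number"}},"required":["plan"]}

```bash
mkdir -p pics; cat > h.py <<'E'
import numpy as np, cv2
from workcell import arm
from scipy.spatial.transform import Rotation as Ro
def rot(f):
    o=np.array(f["orientation"],float)
    if o.shape==(3,3): return o
    return Ro.from_euler('xyz',o,degrees=True).as_matrix()
def K(f): return np.array([[f["fx"],0,f["cx"]],[0,f["fy"],f["cy"]],[0,0,1.]])
def D(f): return np.array([f["k1"],0,0,0.])
def ray(f,u,v):
    p=cv2.undistortPoints(np.array([[[u,v]]],float),K(f),D(f))[0,0]
    return np.array(f["origin"]),rot(f)@np.array([p[0],p[1],1])
def onz(f,u,v,z):
    o,d=ray(f,u,v); return o+d*(z-o[2])/d[2]
def proj(f,P):
    R=rot(f); c=R.T@(np.array(P,float)-np.array(f["origin"]))
    x=cv2.projectPoints(c.reshape(1,1,3),np.zeros(3),np.zeros(3),K(f),D(f))[0]
    return x.ravel()
def two(f,a,g,b):
    o,d=ray(f,*a);p,e=ray(g,*b)
    s=np.linalg.lstsq(np.c_[d,-e],p-o,rcond=None)[0]
    A=o+d*s[0];B=p+e*s[1]; return (A+B)/2,np.linalg.norm(A-B)
E
python3 - <<'E'
from h import *
import pickle
fs={}
for n in ["top","side","wrist"]:
    f=arm.grab_frame(n); fs[n]=f; print(n,{k:v for k,v in f.items() if k!="img"})
pickle.dump(fs,open("f0.pkl","wb"))
cv2.imwrite("pics/a.png",cv2.resize(fs["top"]["img"],(800,600)));cv2.imwrite("pics/b.png",cv2.resize(fs["side"]["img"],(800,600)))
print(arm.observe())
E
```

```text
top {'fx': 429.4862352812736, 'fy': 429.4862352812736, 'cx': 260.79743357286776, 'cy': 191.17879816354957, 'k1': 0.018028108099107664, 'origin': array([ 0.50534641, -0.14097436,  1.03791766]), 'orientation': array([-176.44876491,    0.94833559,  -89.50569758])}
side {'fx': 458.9632749143653, 'fy': 458.9632749143653, 'cx': 248.4081554975587, 'cy': 191.37537202495386, 'k1': -0.09450828112964009, 'origin': array([ 0.42435351, -0.82702023,  0.97770736]), 'orientation': array([-141.37437879,    0.16332416,  -12.87894356])}
wrist {'fx': 271.97504174657365, 'fy': 271.97504174657365, 'cx': 257.70416743137775, 'cy': 191.02154663236652, 'k1': -0.06677479434923897, 'origin': array([ 0.27230894, -0.48606066,  0.37167763]), 'orientation': array([ 1.61164732e+02,  8.69615861e-02, -6.92934616e+01])}
{'t': 0.15, 'qpos': array([-7.80122550e+01,  1.48416586e+01,  1.19829078e+00,  7.64143740e+01,
        1.29502542e-03,  8.12572251e+01]), 'joint_vel': array([-0.06239435, -0.24423439,  0.13437039,  0.01671238,  0.02576455,
       -0.02791499]), 'effort': array([ 3.07221111e-03, -5.55971074e+01,  3.44661856e+01,  1.13292981e-02,
       -2.55536124e-04, -3.62820037e-05]), 'ee_pos': array([ 0.1946462 , -0.51417158,  0.2308111 ]), 'ee_rot': array([-1.79943126e+02, -1.00566624e-02,  2.07305143e+01]), 'ft_force': array([ 0.25998864, -0.07743782,  0.04923319]), 'torque': array([ 0.03878725,  0.01528948, -0.02884278]), 'gripper_width': 0.08526197597360811}
```

View pics/a.png

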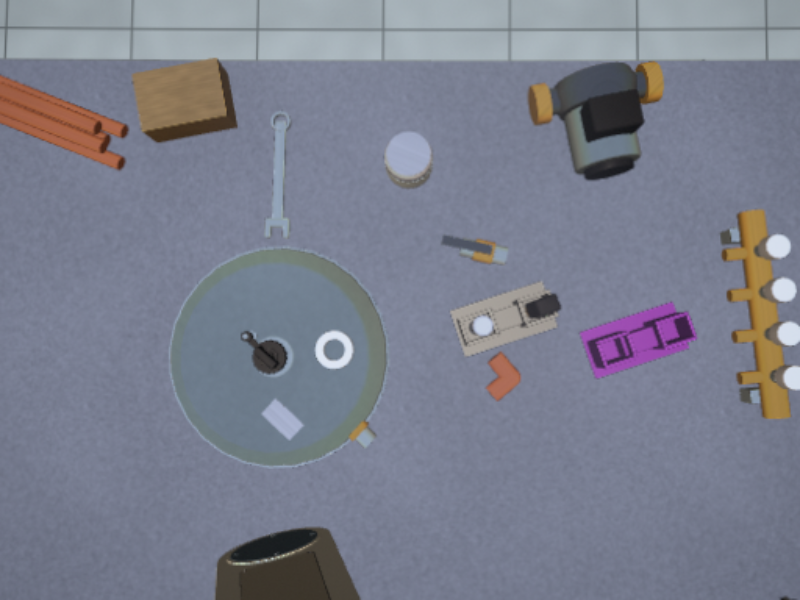

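View pics/b.png

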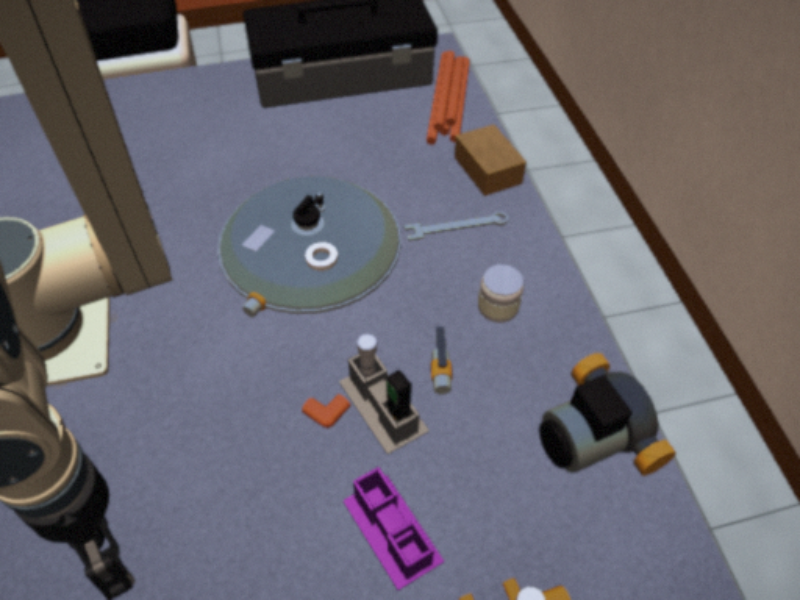

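Top view (800-px scale): cap at (268,356), post (247,337), tape (334,350), gauge black top (543,304), torch (483,326). In the side view: cap at (307,210), post (320,198), gauge top (399,385). The purple rack is the decoy.

```bash
python3 - <<'E'
from h import *
import pickle
fs=pickle.load(open("f0.pkl","rb"));t,s=fs["top"],fs["side"]
c=.64
for n,a,b,z in [("post",(247,337),(321,198),.122),("cap",(268,354),(306,208),.125),("gauge",(543,303),(399,382),.138),("torch",(483,326),(368,343),.12),("tape",(334,350),(321,255),.1)]:
    a=np.array(a)*c;b=np.array(b)*c
    print(n,onz(t,*a,z).round(3),onz(s,*b,z).round(3),two(t,a,s,b))
# holder outline: beige mask
for n,f in fs.items():
    if n=="wrist":continue
    h=cv2.cvtColor(f["img"],cv2.COLOR_BGR2HSV)
    p=(542,345) if n=="top" else (357,395)
    print(n,"holder base hsv",h[int(p[1]*c)-1:int(p[1]*c)+2,int(p[0]*c)])
# vessel circle from top view
g=cv2.GaussianBlur(cv2.cvtColor(t["img"],cv2.COLOR_BGR2GRAY),(5,5),1)
print(cv2.HoughCircles(g,cv2.HOUGH_GRADIENT,1,100,param1=80,param2=25,minRadius=60,maxRadius=75))
im=t["img"][150:310,90:380]; cv2.imwrite("pics/c.png",cv2.resize(im,None,fx=2.7,fy=2.7,interpolation=3))
E
```

```text
post [0.508 0.094 0.122] [0.511 0.084 0.122] (array([0.51016755, 0.09622318, 0.11070147]), np.float64(0.004358056781331647))
cap [0.485 0.064 0.125] [0.482 0.062 0.125] (array([0.48358822, 0.06435897, 0.12271973]), np.float64(0.0029912778788456357))
gauge [ 0.557 -0.307  0.138] [ 0.554 -0.318  0.138] (array([ 0.55665148, -0.3094423 ,  0.1237948 ]), np.float64(0.0017485497272296479))
torch [ 0.526 -0.229  0.12 ] [ 0.528 -0.232  0.12 ] (array([ 0.526983  , -0.22914998,  0.11622599]), np.float64(0.0024630106884322074))
tape [ 0.491 -0.023  0.1  ] [ 0.491 -0.027  0.1  ] (array([ 0.49112925, -0.02232103,  0.09468069]), np.float64(0.000585779735518559))
top holder base hsv [[114  42 151]
 [114  43 149]
 [114  43 148]]
side holder base hsv [[ 15  39 145]
 [ 13  39 151]
 [ 14  37 153]]
[[[177.5 227.5  69.9]]]
```

Request:
{"fn": "drive_tool", "kwargs": {"plan": [[474,-439,0,-0.47,40],[474,-439,0,-0.47,40],[474,-439,0,-0.47,40],[474,-439,0,-0.47,40],[474,-439,0,-0.47,40],[474,-439,0,-0.47,40],[474,-439,0,-0.47,40],[474,-439,0,-0.47,40],[474,-439,0,-0.47,40],[474,-439,0,-0.47,40],[474,-439,0,-0.47,40],[474,-439,0,-0.47,40]]}}

```text
t: 1.65
ee_pos: [0.4827, 0.0655, 0.2308]
ee_rot: [-179.9, 0.0, 47.8]
ft_force: [-0.6, -0.2, -0.3]
gripper_width: 0.0401
```

```bash
python3 - <<'E'
from h import *
import pickle
f=arm.grab_frame("wrist"); pickle.dump(f,open("f1.pkl","wb"))
o=arm.observe();print(o["t"],o["ee_pos"],o["ee_rot"],o["qpos"],f["origin"],f["orientation"])
cv2.imwrite("pics/d.png",cv2.resize(f["img"],(800,600)))
for P in [(.4836,.0644,.13),(.51,.093,.122)]: print(proj(f,P)*1.5625)
E
```

```text
1.7 [0.48234534 0.06456499 0.23092286] [-1.79917230e+02  1.07454597e-02  4.77576432e+01] [-2.29529290e+00  8.67074274e+00 -6.82611939e+00  7.45734918e+01
  4.49069530e-02  1.29947044e+02] [0.5385767  0.12585972 0.37171295] [ 1.61159769e+02  1.10081729e-01 -4.21949611e+01]
[404.3498906  298.44588001]
[404.99886282 231.6560986 ]
```

View pics/d.png

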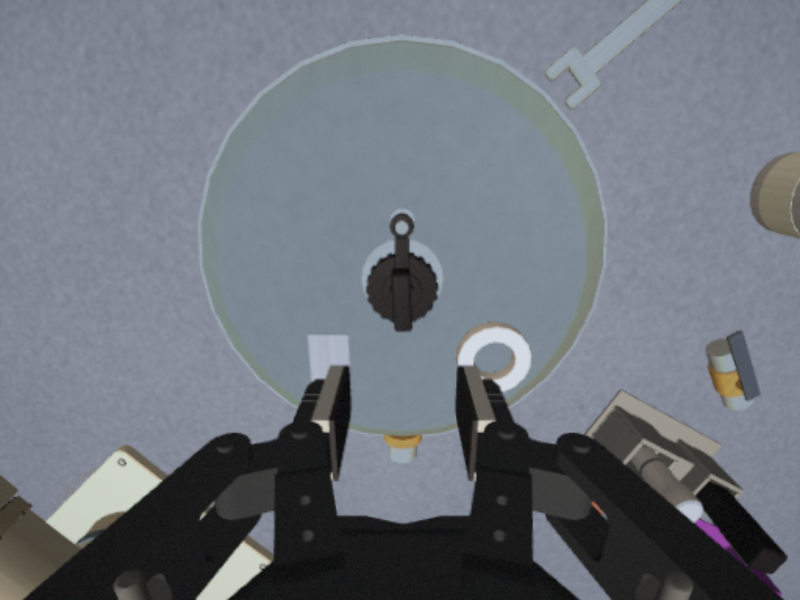

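Wrist view: wing spans (402,270)–(402,330), disc centre (402,287), post (402,225), neck (402,279); wing points straight at the post and is in line with the tool x.

```bash
python3 - <<'E'
from h import *
import pickle
f=pickle.load(open("f1.pkl","rb"))
for n,u,v,z in [("wing",402,300,.139),("disc",402,287,.119),("neck",402,279,.104),("post",402,226,.122),("w1",402,270,.139),("w2",403,330,.139)]:
    print(n,onz(f,u*.64,v*.64,z).round(4))
p=[onz(f,402*.64,v*.64,z) for v,z in((287,.119),(226,.122))]; d=p[1]-p[0]; print(np.hypot(*d[:2]),np.degrees(np.arctan2(d[1],d[0])))
R=Ro.from_euler('xyz',arm.observe()["ee_rot"],degrees=True).as_matrix()
print((R.T@(p[0]-arm.observe()["ee_pos"])).round(4))
g=cv2.cvtColor(f["img"],cv2.COLOR_BGR2GRAY)
E
```

```text
wing [0.484  0.0669 0.139 ]
disc [0.4851 0.0682 0.119 ]
neck [0.4856 0.0688 0.104 ]
post [0.5109 0.0967 0.122 ]
w1 [0.4961 0.0802 0.139 ]
w2 [0.4718 0.0525 0.139 ]
0.03848880192921535 47.76211113965451
[ 0.0045 -0.0002  0.1119]
```

Request:
{"fn": "drive_tool", "kwargs": {"plan": [[3,0,50,0,40],[3,0,90,0,40],[3,0,106,0,40],[3,0,106,0,25],[3,0,106,0,5],[3,0,106,0,5],[3,0,106,0,5],[3,0,106,0,5]], "newtons": 40}}

```text
t: 2.7
ee_pos: [0.4834, 0.0669, 0.1257]
ee_rot: [-179.9, 0.0, 47.8]
ft_force: [-5.6, 2.3, 0.2]
gripper_width: 0.0098
```

Request:
{"fn": "drive_tool", "kwargs": {"plan": [[0,0,-0.5,-0.15,5],[0,0,-1,-0.3,5],[0,0,-1.4,-0.45,5],[0,0,-1.8,-0.6,5],[0,0,-2.3,-0.75,5],[0,0,-2.7,-0.9,5],[0,0,-3.2,-1.05,5],[0,0,-3.6,-1.2,5],[0,0,-4.1,-1.35,5],[0,0,-4.5,-1.5,5],[0,0,-4.8,-1.6,5],[0,0,-4.8,-1.6,5]]}}

```text
t: 4.2
ee_pos: [0.4816, 0.0669, 0.1308]
ee_rot: [-179.9, -0.3, 139.5]
ft_force: [-8.1, 2.7, -0.4]
gripper_width: 0.0097
```

```bash
python3 - <<'E'
from h import *
o=arm.observe();print(o["t"],o["ee_pos"],o["ee_rot"],o["qpos"],o["ft_force"],o["torque"],o["gripper_width"])
f=arm.grab_frame("wrist")
cv2.imwrite("pics/e.png",cv2.resize(f["img"],(800,600)))
E
```

```text
4.2 [0.48161079 0.06690385 0.13079436] [-179.90419962   -0.28092523  139.50679119] [ -2.05279247  11.89114438 -17.89405617  60.49439502   0.09961434
  38.43993843] [-8.12697911  2.70629355 -0.35020748] [0.36821653 1.63017629 0.04463655] 0.009745514119241662
```

View pics/e.png

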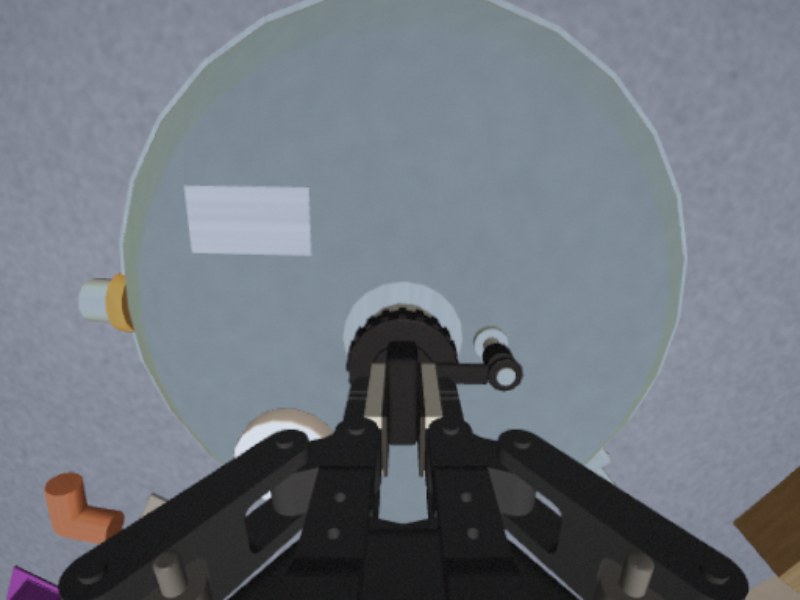

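Request:
{"fn": "drive_tool", "kwargs": {"plan": [[6.3,0.7,0,0.15,5],[12.4,2.2,0,0.3,5],[18.1,4.7,0,0.45,5],[23.5,8,0,0.6,5],[28.3,12.1,0,0.75,5],[32.4,16.8,0,0.9,5],[35.8,22.1,0,1.05,5],[38.4,27.9,0,1.2,5],[40,34,0,1.35,5],[40.8,40.2,0,1.5,5],[40.7,44.4,0,1.6,5],[40.7,44.4,0,1.6,5]]}}

```text
t: 5.75
ee_pos: [0.4802, 0.1266, 0.1314]
ee_rot: [-179.8, 0.1, 47.8]
ft_force: [3.2, -2.9, -6.2]
gripper_width: 0.0094
```

Request:
{"fn": "drive_tool", "kwargs": {"plan": [[0,0,0,0,40],[0,0,0,0,40],[0,0,0,0,40],[0,0,-40,0,40],[0,0,-90,0,40],[-42,42,-100,0,60],[-42,42,-100,0,60],[-42,42,-100,0,60]]}}

```text
t: 6.75
ee_pos: [0.4832, 0.0672, 0.2312]
ee_rot: [-179.8, 0.1, 47.7]
ft_force: [0.6, 0.2, 0.2]
gripper_width: 0.06
```

```bash
python3 - <<'E'
from h import *
import pickle
f=arm.grab_frame("wrist"); t=arm.grab_frame("top"); s=arm.grab_frame("side");pickle.dump((f,t,s),open("f2.pkl","wb"))
o=arm.observe();print(o["t"],o["ee_pos"],o["ee_rot"],o["ft_force"])
a=cv2.resize(f["img"][80:240,150:370],None,fx=2.7,fy=2.7,interpolation=3)
b=cv2.resize(s["img"][190:310,200:300],None,fx=2,fy=2,interpolation=3)
cv2.imwrite("pics/f.png",a)
cv2.imwrite("pics/g.png",b)
print(a.shape)
for P in [(.484,.067,.099),(.556,-.309,.138)]:
  for g in (f,t,s): print(proj(g,P))
E
```

```text
6.9 [0.48315325 0.06803565 0.23091509] [-1.79764164e+02  1.04641073e-01  4.78662824e+01] [ 1.07297756  0.23246405 -0.38916034]
(432, 594, 3)
[258.30266407 180.62874694]
[172.65516336 226.82193957]
[197.18980371 138.72364729]
[493.4364547  359.77192101]
[348.51105201 194.26667136]
[255.48078002 240.81082202]
```

View pics/f.png

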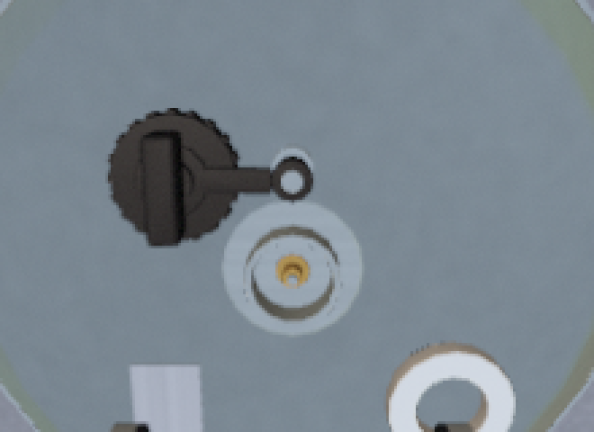

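Cap swung well aside (link at a right angle); valve stem top at crop (293,268), pin tip (292,278), neck rim inner circle centred about (293,274).

```bash
python3 - <<'E'
from h import *
import pickle
f,t,s=pickle.load(open("f2.pkl","rb"))
for n,u,v,z in [("stem",293,269,.099),("pin",292,278,.102),("rim",292,277,.104),("post",292,178,.122)]:
    print(n,onz(f,150+u/2.7,80+v/2.7,z).round(4))
# gauge close crops with mask of black body
a=cv2.resize(t["img"][160:245,280:370],None,fx=4.4,fy=4.4,interpolation=3)
b=cv2.resize(s["img"][205:300,205:290],None,fx=4.4,fy=4.4,interpolation=3)[:374]
h=max(a.shape[0],b.shape[0]); a=cv2.copyMakeBorder(a,0,h-a.shape[0],0,0,0);b=cv2.copyMakeBorder(b,0,h-b.shape[0],0,0,0)
m=np.hstack([a,b]);print(m.shape,a.shape);cv2.imwrite("pics/g2.png",m)
E
```

```text
stem [0.4849 0.0677 0.099 ]
pin [0.4828 0.0659 0.102 ]
rim [0.4835 0.0666 0.104 ]
post [0.511  0.0969 0.122 ]
(374, 770, 3) (374, 396, 3)
```

View pics/g2.png

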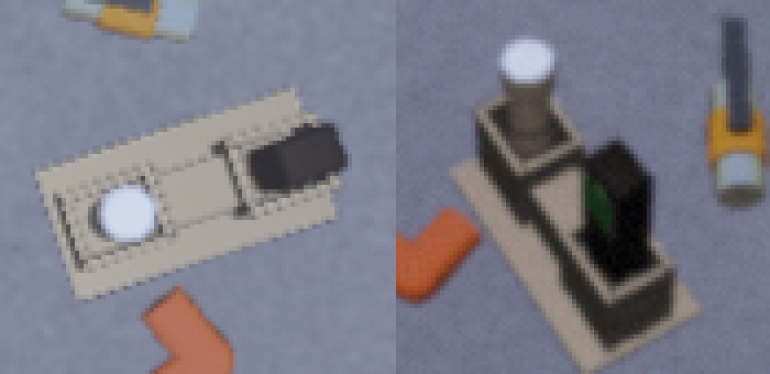

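Valve ≈ (0.484, 0.067). The holder's long axis heads about −72°, so the gauge is gripped with tool yaw ≈ 18°. The display faces −x.

Request:
{"fn": "drive_tool", "kwargs": {"plan": [[-230,307,-20,0.525,70],[-230,307,-20,0.525,70],[-230,307,-20,0.525,70],[-230,307,-20,0.525,70],[-230,307,-20,0.525,70],[-230,307,-20,0.525,70],[-230,307,-20,0.525,70],[-230,307,-20,0.525,70],[-230,307,-20,0.525,70],[-230,307,-20,0.525,70]]}}

```text
t: 8.15
ee_pos: [0.5567, -0.3069, 0.2507]
ee_rot: [-179.9, 0.2, 17.9]
ft_force: [0.2, -0.2, 0.2]
gripper_width: 0.0701
```

```bash
python3 - <<'E'
from h import *
import pickle
f=arm.grab_frame("wrist"); pickle.dump(f,open("f3.pkl","wb"))
o=arm.observe();print(o["t"],o["ee_pos"],o["ee_rot"],o["qpos"][5],proj(f,(.556,-.309,.138))*1.5625)
cv2.imwrite("pics/i.png",cv2.resize(f["img"],(800,600),interpolation=3))
E
```

```text
8.2 [ 0.55673047 -0.30715946  0.25067358] [-179.87778043    0.18442601   17.87856662] 125.71693823929168 [404.30010828 294.07159446]
```

View pics/i.png

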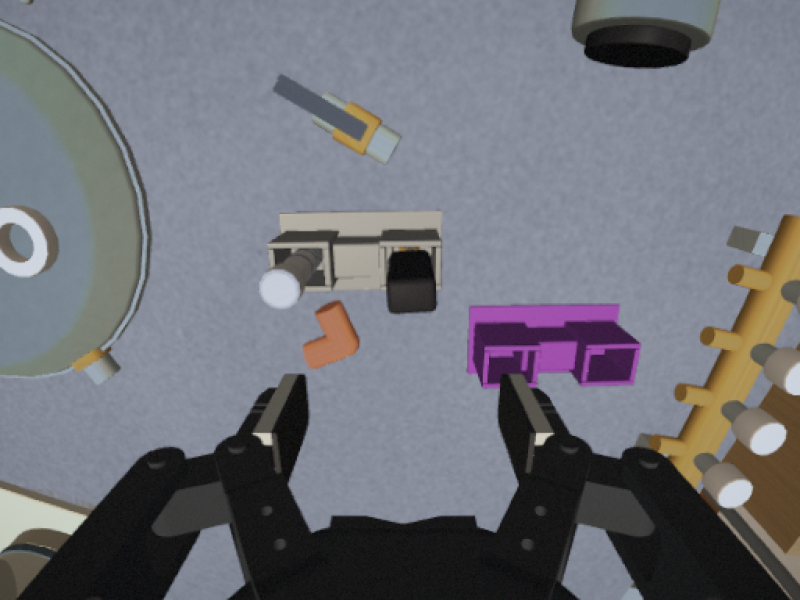

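Wrist view: gauge top face spans (387–436, 278–313), centre ≈ (411,295), aligned with the tool; pocket and torch (280,288) clear of the fingers.

```bash
python3 - <<'E'
from h import *
import pickle
f=pickle.load(open("f3.pkl","rb"))
o=arm.observe();R=Ro.from_euler('xyz',o["ee_rot"],degrees=True).as_matrix()
for n,u,v,z in [("top",411.5,295,.138),("l",387,295,.138),("r",436,295,.138),("f",411,278,.138),("b",411,313,.138),("torch",280,288,.12)]:
    p=onz(f,u*.64,v*.64,z); print(n,p.round(4),(R.T@(p-o["ee_pos"])*1000).round(1))
E
```

```text
top [ 0.5568 -0.3135  0.138 ] [ -1.5   6.3 112.7]
l [ 0.5521 -0.2988  0.138 ] [ -1.5  -9.1 112.7]
r [ 0.5615 -0.3282  0.138 ] [ -1.5  21.7 112.6]
f [ 0.5673 -0.3097  0.138 ] [  9.6   5.9 112.6]
b [ 0.5452 -0.317   0.138 ] [-13.6   6.1 112.7]
torch [ 0.5286 -0.2298  0.12  ] [ -2.6 -81.9 130.9]
```

Request:
{"fn": "drive_tool", "kwargs": {"plan": [[-1.5,6.3,50,0,65],[-1.5,6.3,100,0,65],[-1.5,6.3,145,0,65],[-1.5,6.3,159,0,65],[-1.5,6.3,159,0,50],[-1.5,6.3,159,0,40],[-1.5,6.3,159,0,25],[-1.5,6.3,159,0,25],[-1.5,6.3,159,0,25],[-1.5,6.3,159,0,25]], "newtons": 60}}

```text
t: 9.45
ee_pos: [0.5574, -0.3137, 0.0939]
ee_rot: [180.0, 0.1, 17.9]
ft_force: [0.3, 2.0, 5.8]
gripper_width: 0.0317
```

Request:
{"fn": "drive_tool", "kwargs": {"plan": [[0,0,-20,0,25],[0,0,-60,0,25],[0,0,-100,0,25],[0,0,-140,0,25],[0,0,-160,0,25],[0,0,-160,0,25],[0,0,-160,0,25]]}}

```text
t: 10.32
ee_pos: [0.5573, -0.3135, 0.2532]
ee_rot: [-180.0, 0.1, 17.9]
ft_force: [-0.8, 0.3, -2.3]
gripper_width: 0.0317
```

```bash
python3 - <<'E'
from h import *
import pickle
f=arm.grab_frame("wrist");s=arm.grab_frame("side"); t=arm.grab_frame("top");pickle.dump((f,s,t),open("f4.pkl","wb"))
o=arm.observe();print(o["t"],o["ee_pos"],o["ee_rot"],o["ft_force"],o["torque"],o["gripper_width"])
e=o["ee_pos"]
u=proj(s,e-[0,0,.04]).astype(int);print(u)
a=cv2.resize(f["img"],(512,384)); b=cv2.resize(s["img"][max(u[1]-55,0):u[1]+55,max(u[0]-40,0):u[0]+40],(279,384),interpolation=3)
cv2.imwrite("pics/j.png",np.hstack([a,b]))
E
```

```text
10.475 [ 0.5572421  -0.31339788  0.25273037] [-1.79913100e+02  1.21690393e-01  1.78854237e+01] [-0.66415824 -0.56859585 -2.89538092] [-0.00666807  0.01877853  0.00183786] 0.031802685729848054
[256 222]
```

View pics/j.png

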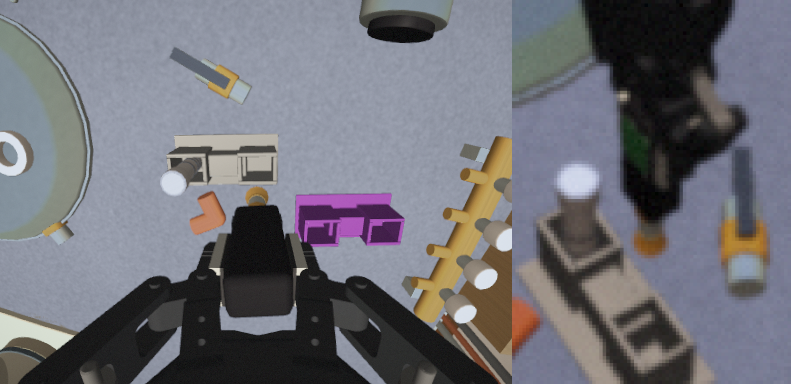

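Gauge is in the fingers, upright: body centred at x≈258 and brass chuck at (257,197) in the wrist picture. Next: the chuck's offset in the tool frame.

```bash
python3 - <<'E'
from h import *
import pickle
f,s,t=pickle.load(open("f4.pkl","rb"))
o=arm.observe();R=Ro.from_euler('xyz',o["ee_rot"],degrees=True).as_matrix();e=np.array(o["ee_pos"])
pts={}
for n,g in (("w",f),("s",s)):
    h=cv2.cvtColor(g["img"],cv2.COLOR_BGR2HSV); m=cv2.inRange(h,(8,110,60),(30,255,255))
    N,l,st,c=cv2.connectedComponentsWithStats(m)
    pm=proj(g,e+R@[0,0,.084]); print(n,"pred chuck",pm,"pred mouth",proj(g,e+R@[0,0,.089]))
    for i in range(1,N):
        if st[i,4]>15 and np.hypot(*(c[i]-pm))<40: print(st[i],c[i])
# well displacement needed
d=np.array([.4837,.0667,e[2]])-e; print((R.T@d*1000).round(1), R[:,0:2].round(3))
E
```

```text
w pred chuck [256.42568386 197.30428453] pred mouth [256.44722872 195.39169774]
[246 187  22  16 195] [256.53846154 193.33846154]
[249 202  16   4  48] [256.6875     203.83333333]
s pred chuck [256.5748838  234.53339413] pred mouth [256.54206169 235.83653335]
[276 230  13  12 105] [281.44761905 235.43809524]
[251 234   9   6  41] [255.        236.6097561]
[  46.7 -384.3    0.5] [[ 0.952  0.307]
 [ 0.307 -0.952]
 [-0.002 -0.002]]
```

Request:
{"fn": "drive_tool", "kwargs": {"plan": [[48,-384,0,0,25],[48,-384,0,0,25],[48,-384,0,0,25],[48,-384,0,0,25],[48,-384,0,0,25],[48,-384,0,0,25],[48,-384,0,0,25],[48,-384,0,0,25],[48,-384,0,0,25],[48,-384,40,0,25],[48,-384,40,0,25],[48,-384,40,0,25]]}}

```text
t: 11.98
ee_pos: [0.4854, 0.0659, 0.2141]
ee_rot: [-179.9, 0.1, 17.8]
ft_force: [0.7, 0.8, -0.8]
gripper_width: 0.0315
```

```bash
python3 - <<'E'
from h import *
import pickle
f=arm.grab_frame("wrist");s=arm.grab_frame("side"); t=arm.grab_frame("top");pickle.dump((f,s,t),open("f5.pkl","wb"))
o=arm.observe();print(o["t"],o["ee_pos"],o["ee_rot"],o["ft_force"],o["torque"],o["gripper_width"])
e=o["ee_pos"]
v=(.4837,.0667,.099)
print(proj(f,v),proj(s,v))
a=cv2.resize(f["img"][120:240,180:340],(512,384),interpolation=3); b=cv2.resize(s["img"][70:180,155:235],(279,384),interpolation=3)
cv2.imwrite("pics/k.png",np.hstack([a,b]))
E
```

```text
12.125 [0.48557745 0.06642835 0.21441034] [-1.79952423e+02  2.34645145e-02  1.78526603e+01] [-0.21891273  0.72229259 -1.83194435] [-2.51135921e-02 -7.31814118e-05  5.40670348e-02] 0.032052051244761015
[255.58536309 187.69230747] [197.09717497 138.81801523]
```

View pics/k.png

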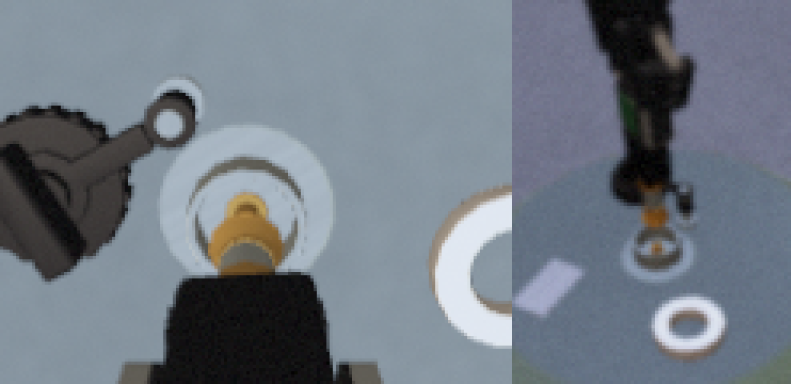

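Chuck (246,215) is in line with stem/well (246,210) in the wrist view, and within about 1 mm in the side view too. Descending.

Request:
{"fn": "drive_tool", "kwargs": {"plan": [[-1,0,15,0,25],[-1,0,25,0,25],[-1,0,29,0,25],[-1,0,30,0,25],[-1,0,30,0,25],[-1,0,30,0,25]]}}

```text
t: 12.88
ee_pos: [0.4848, 0.0662, 0.1847]
ee_rot: [-180.0, -0.0, 17.9]
ft_force: [0.0, -0.4, -1.5]
gripper_width: 0.0317
```

Request:
{"fn": "drive_tool", "kwargs": {"plan": [[0,0,1,0,25],[0,0,2,0,25],[0,0,3,0,25],[0,0,3,0,25],[0,0,3,0,25]]}}

```text
t: 13.5
ee_pos: [0.4848, 0.0662, 0.1818]
ee_rot: [-180.0, -0.0, 17.9]
ft_force: [-0.5, -0.2, 0.3]
gripper_width: 0.032
```

Request:
{"fn": "drive_tool", "kwargs": {"plan": [[0,0,0.5,0,25],[0,0,1,0,25],[0,0,1,0,25],[0,0,1,0,25]]}}

```text
t: 14.0
ee_pos: [0.4849, 0.0662, 0.1809]
ee_rot: [-180.0, -0.0, 17.9]
ft_force: [-0.1, 0.5, 1.7]
gripper_width: 0.0315
```

Request:
{"fn": "drive_tool", "kwargs": {"plan": [[0,0,0.5,0,25],[0,0,1,0,25],[0,0,1,0,25],[0,0,1,0,25]]}}

```text
t: 14.5
ee_pos: [0.4849, 0.0662, 0.1799]
ee_rot: [-180.0, -0.0, 17.9]
ft_force: [-0.0, -0.4, 3.5]
gripper_width: 0.0321
```

Request:
{"fn": "drive_tool", "kwargs": {"plan": [[0,0,0.3,0,25],[0,0,0.6,0,25],[0,0,0.6,0,25],[0,0,0.6,0,25]]}}

```text
t: 15.0
ee_pos: [0.4849, 0.0662, 0.1794]
ee_rot: [-180.0, -0.0, 17.9]
ft_force: [-0.6, 0.8, 3.6]
gripper_width: 0.0313
```

```bash
python3 - <<'E'
from h import *
F=[]
for i in range(8):
    f=arm.grab_frame("wrist");F.append(arm.observe()["ft_force"])
s=arm.grab_frame("side")
o=arm.observe();print(o["t"],o["ee_pos"],o["ee_rot"],np.mean(F,0),o["torque"],o["gripper_width"])
a=cv2.resize(f["img"][120:240,180:340],(512,384),interpolation=3); b=cv2.resize(s["img"][70:180,155:235],(279,384),interpolation=3)
cv2.imwrite("pics/l.png",np.hstack([a,b]))
E
```

```text
15.45 [0.48492055 0.06617708 0.1793408 ] [-1.79972134e+02 -3.33934544e-02  1.78582862e+01] [-0.90028306 -0.03974856  3.74279747] [ 0.05791594  0.16661082 -0.02497926] 0.031683735214201765
```

View pics/l.png

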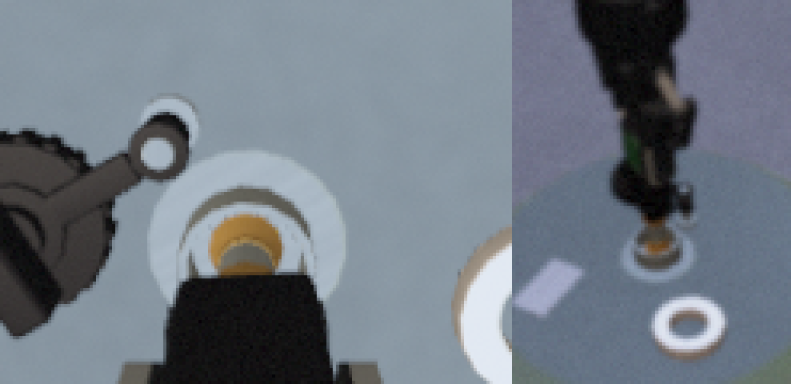

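Request:
{"fn": "drive_tool", "kwargs": {"plan": [[0,0,0.4,0,25],[0,0,0.8,0,25],[0,0,0.8,0,25],[0,0,0.8,0,25]]}}

```text
t: 15.95
ee_pos: [0.485, 0.0662, 0.1788]
ee_rot: [-180.0, -0.1, 17.9]
ft_force: [-0.3, -0.1, 6.5]
gripper_width: 0.0316
```

```bash
python3 - <<'E'
from h import *
F=[]
for i in range(8):
    f=arm.grab_frame("wrist");F.append(arm.observe()["ft_force"])
o=arm.observe();print(o["t"],o["ee_pos"],o["ee_rot"],np.mean(F,0),np.std(F,0),o["torque"],o["gripper_width"])
E
```

```text
16.35 [0.48501691 0.06616228 0.17879561] [-1.79979904e+02 -5.81830051e-02  1.78545132e+01] [-0.95891486  0.21300573  6.69341158] [0.20671436 0.54854352 0.55583448] [0.02822116 0.32959894 0.02005997] 0.0320300022454225
```

The reaction force points to −x, as if the chuck sat about 1 mm off-centre. I'll centre it by 1 mm, easing the push slightly.

Request:
{"fn": "drive_tool", "kwargs": {"plan": [[0,0,-0.2,0,25],[-0.6,-0.2,-0.2,0,25],[-1.2,-0.4,-0.2,0,25],[-1.2,-0.4,0,0,25],[-1.2,-0.4,0,0,25]]}}

```text
t: 16.98
ee_pos: [0.4841, 0.0662, 0.1789]
ee_rot: [-180.0, -0.1, 17.9]
ft_force: [2.0, -0.4, 4.6]
gripper_width: 0.0318
```

```bash
python3 - <<'E'
from h import *
F=[];T=[]
for i in range(8):
    f=arm.grab_frame("wrist");o=arm.observe();F.append(o["ft_force"]);T.append(o["torque"])
print(o["t"],o["ee_pos"],o["ee_rot"],np.mean(F,0),np.mean(T,0),o["gripper_width"])
E
```

```text
17.375 [0.48391923 0.06617594 0.17885975] [-1.79989477e+02 -7.86738068e-02  1.78573268e+01] [2.37957268 0.10084625 5.06362358] [-0.02075034 -0.67266449  0.00271015] 0.03163679334657579
```

Request:
{"fn": "drive_tool", "kwargs": {"plan": [[0.3,0,-2,0,25],[0.3,0,-4,0,25],[0.3,0,-4,0,25],[0.3,0,-2.5,0,25],[0.3,0,-1.5,0,25],[0.3,0,-0.8,0,25],[0.3,0,-0.2,0,25],[0.3,0,0,0,25],[0.3,0,0,0,25],[0.3,0,0,0,25]]}}

```text
t: 18.62
ee_pos: [0.4842, 0.0663, 0.1789]
ee_rot: [-180.0, -0.1, 17.9]
ft_force: [-3.6, 0.0, 5.3]
gripper_width: 0.0318
```

```bash
python3 - <<'E'
from h import *
F=[];T=[]
for i in range(8):
    f=arm.grab_frame("wrist");o=arm.observe();F.append(o["ft_force"]);T.append(o["torque"])
s=arm.grab_frame("side");t=arm.grab_frame("top")
print(o["t"],o["ee_pos"],o["ee_rot"],np.mean(F,0),np.mean(T,0),o["gripper_width"])
a=cv2.resize(f["img"][100:280,160:360],(426,384),interpolation=3); b=cv2.resize(s["img"][60:180,140:240],(320,384),interpolation=3)
cv2.imwrite("pics/m.png",np.hstack([a,b]))
E
```

```text
19.025 [0.48418445 0.06626852 0.17889072] [-1.79987651e+02 -7.82615454e-02  1.78578636e+01] [-2.50086651  0.74791963  4.96144758] [ 0.15638758  0.71677397 -0.01546127] 0.0318057602504672
```

View pics/m.png

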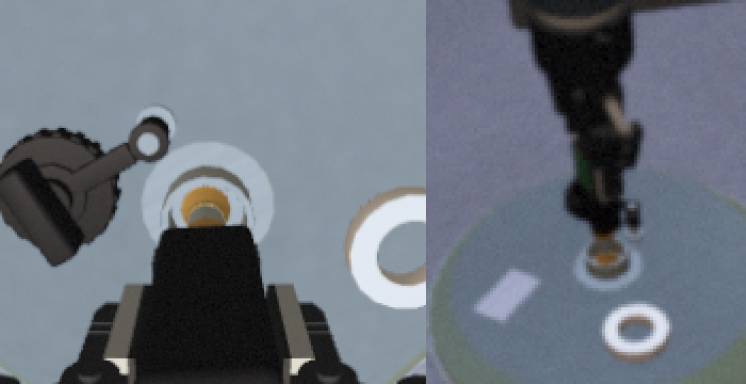

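Straight and seated in the well; the cap is clear. I'll trim out the small side load, then hold.

Request:
{"fn": "drive_tool", "kwargs": {"plan": [[-0.3,0,0,0,25],[-0.6,0,0,0,25],[-0.6,0,0,0,25],[-0.6,0,0,0,25],[-0.6,0,0,0,25],[-0.6,0,0,0,25],[-0.6,0,0,0,25],[-0.6,0,0,0,25],[-0.6,0,0,0,25],[-0.6,0,0,0,25],[-0.6,0,0,0,25],[-0.6,0,0,0,25]]}}

```text
t: 20.62
ee_pos: [0.4837, 0.0661, 0.1789]
ee_rot: [-180.0, -0.1, 17.9]
ft_force: [-0.8, 1.9, 3.9]
gripper_width: 0.032
```

```bash
python3 - <<'E'
from h import *
F=[];T=[]
for i in range(50):
    f=arm.grab_frame("wrist");o=arm.observe();F.append(o["ft_force"]);T.append(o["torque"])
print(o["t"],o["ee_pos"],o["ee_rot"],np.mean(F,0),np.mean(T,0),np.min(F,0)[2],np.max(F,0)[2],o["gripper_width"],np.abs(o["joint_vel"]).max())
E
```

```text
23.125 [0.48366565 0.06611035 0.17888379] [-1.79987126e+02 -8.18434896e-02  1.78593752e+01] [-0.35625047  1.78342613  5.05978942] [ 0.52736061  0.13432925 -0.0070802 ] 4.203395485592281 6.213575510670627 0.03178007218413851 0.05496051526448872
```

```bash
python3 -c "
from workcell import arm
print(arm.close_job())"
```

```text
the job is handed in; nothing more can be done
None
```

I unscrewed the cap by about 1.6 rad and swung it aside. Then I lifted the gauge from its pocket, set its chuck on the air valve and handed the job in while still holding it there. No verdict was reported, so whether it passed is not confirmed.

**Last checks:**
- **Push:** over a final 2.5 s hold the push was about 6.6 N (5.1 N measured plus the gauge's weight). From the spring figures that puts the pin about 2.6 mm in. Counting how far the tool moved after touching the pin gives nearly the same, about 2.9 mm. The pin itself was not measured.
- **Straightness:** the tool was within 0.1° of vertical and at rest. The gauge looked straight in the last pictures, but its own angle was not measured separately.
- **Cap:** the pictures showed it swung about 1.6 rad, with the well open.
- **Other things:** the tape looked undisturbed in the last views. The torch and the other things near the holder looked in place just after the gauge was lifted out. I did not check them again after that.

**What disagreed:** the first seating pushed sideways and reached about 8 N, so the chuck was roughly 1 mm off-centre. I moved it over, lifted it off and set it down again. A side load of about 1.8 N still remained at the end.

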